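# Mount the pencil sharpener in the ratchet desk clamp

## Robot

A 6-joint arm with a two-finger parallel gripper is mounted at the origin on the work surface. World frame = base frame: x ahead of the robot, y to its left, z up, the work surface at z = 0. Lengths are in mm, angles in rad, forces in N, time in s.
With the tool pointing down it reaches from about 350 to 775 mm from the base axis. Payload 7.3 kg.
Tool frame: the origin (TCP) lies midway between the tips of the shut fingers; the grasp point (between the pads) lies bot.tcp_to_grasp behind it (bot.tcp_to_grasp is the distance from the TCP to the grasp point, in mm); z points along the fingers, y is the direction in which the jaws open and shut (so a half turn about z gives the same grasp; the last joint's range is limited). The gripper opens to 92 mm and grips with 3 to 60 N. Pads are 19 mm wide; open, the fingers measure 130 mm over their backs; the gripper's body (75 mm by 190 mm) begins 47 mm behind the grasp point.
Start: joints at [1.188, 0.342, 1.524, -0, 1.275, -0.146], TCP at [123.145, 510.373, 226.741] pointing down, gripper open.
Joint ranges: [-2.53, 2.53], [-0.77, 2.02], [0.04, 2.7], [-1, 4.14], [0.28, 2.66], [-3.11, 3.11]. Speed limits (rad/s): [2.57, 2.57, 3.14, 3.14, 3.14, 3.14].

## Interface

Orientations are given as [roll, pitch, yaw] about the fixed x, y, z axes, in that order (R = Rz(yaw) Ry(pitch) Rx(roll)).
In Python, from plant import bot gives the robot as it stands.
- The arm moves only by the shell command python3 -m inch 'ROWS'. ROWS is JSON, one flat list of numbers, 7 for each row, row after row: the shift along the world's x, y, z in cm, then the turn, a rotation vector about the world's x, y, z in degrees, then the gripper command: -1 is shut, 1 is fully open, values between are in proportion. In form: [tx, ty, tz, ax, ay, az, fingers, tx, ty, tz, ax, ay, az, fingers, ...]. A call has exactly 5 rows; each row is the pose to reach, as a shift and turn from the pose measured when the call began; what a row does not reach only later rows make up. A row lasts 1/10 s, in which the tool goes at most 50 mm and 8.59 degrees, less where a joint would pass 70% of its speed; a pose out of reach is approached as far as the arm can. A call with a gripper value outside its range is refused whole. The fingers move at their own pace and stop on an object; the grip force is fixed at half the most. Time passes only in rows, so rows that repeat a pose let the fingers close, or fill a call up. It gives the time, the measured TCP pose, the force and the opening at its end, in the units of the state.
- bot.get_obs(): the state, without advancing time (a new reading comes with each control period).
- bot.capture(name): name is "side" or "top" or "wrist"; returns the picture (384x512x3 uint8, red, green, blue); there is no depth.
- bot.calibration(name): a dict with "fx", "fy", "cx", "cy" (pixels), "cam_to_world" (4x4, takes a point from camera to world coordinates). Camera axes: x right, y down, z forward; pixel columns grow to the right and rows downward; lengths in mm; the calibration is good to about 2 mm. The wrist camera is an equidistant fisheye: a pixel r from the principal point sees the ray r / f radians off the axis. A picture is of the moment at which its call begins: read the wrist's pose just before it. calibration takes no time and is no camera call; for the wrist camera it gives the pose at the moment of the call.
- bot.close_job(): hands the job in, once; it reports no verdict.
The state is a dict: "time": time; "joint_positions": joint angles; "dq": joint speeds; "tau": joint torques, N m; "tool_pos": TCP position; "tcp_rot": TCP orientation; "contact_force": force on the tool from outside, world axes, zero at the start; "moment": the same for the moment, N m; "grip_width": finger opening in mm.
Only numpy, scipy, OpenCV 4.12 (cv2) and the standard library are available. Lean on these libraries where they do the work, as an engineer would, in place of code of your own. Each camera call takes 0.05 s, during which the arm holds its last target.

## Task

Mount the green pencil sharpener in the grey desk clamp: slide its steel foot into the clamp's mouth until it is fully home against the stop, then work the red-knobbed ratchet lever back and forth (a full turn is blocked) until the clamp has a firm grip on the foot. Feel the knob's resistance and stop once it has clearly stiffened, to about 7 N: do not overtighten. Leave the other things on the desk where they are, and let go at the end.

Things in the scene. Friction and masses are not known exactly. Their poses are not given: they have to be found in the camera images.
- clamp: Grey steel clamp fixed to the desk, top at z = 58 mm. Origin: on the desk, below the upright screw axis. A channel 44 mm wide in x, 38 mm high, runs along its y, floor = the desk; mouth at +y. A yellow shroud (radius 45, up to z = 92) round the +x side of the hub blocks a full turn. The lever points to the clamp's -x.
- mouth (a point): Middle of the channel's mouth on the desk, at y = +30 mm in the clamp's frame (axes as the clamp). Two flared guides, 16 mm high, stand before it and widen to about 75 mm at y = +55.
- stop (a point): Middle of the back stop's face at desk level, at y = -30 mm in the clamp's frame (axes as the clamp); the foot's end rests against it when fully home.
- sharpener: Loose pencil sharpener, 0.3 to 0.5 kg, standing before the mouth. Green body 46 (x) by 60 (y) by 95 mm high, to be gripped across x; origin: centre of the body's underside. Its flat foot, 40 mm wide, 8 thick, points to -y, end at y = -110; a crank hangs on +y (to y = +72). Home: axes as the clamp's, origin 80 mm from the clamp's origin along the clamp's +y.
- lever (a joint): Swing of the lever about the screw axis, rad. 0: along the clamp's -x; positive: clockwise from above (knob moves towards the clamp's +y), tightens. End stops at -0.6 and +0.6. Moving back (negative) it clicks over freely (about 1 N at the knob) without turning the screw; teeth every 0.31 rad, so up to 0.31 rad of a forward swing is idle. It stays where left.
- knob (a point): Centre of the top face of the upright red knob at the lever's end, 100 mm from the screw axis, 128 mm above the desk. A plain cylinder, 22 mm in diameter, 44 mm tall (z = 84 to 128), on a 16 mm wide lever arm. It can be pinched from above at any yaw and moved along the arc.
- screw: Screw; origin on its axis, 60 mm above the desk, fixed height. Each rad of tightening swing turns it 1 rad and lowers a 35 mm pad by 4 mm. The pad starts 4 to 14 mm above the foot's top; how far is not given. Knob force to tighten: 1 to 3 N while the pad is clear; once it touches, it climbs over about 0.5 rad more to 7 N, a firm grip; past 10 N is overtightened. It does not run back.
- mug: White mug, 80 mm across, 92 mm high, a bystander; origin: centre of its underside.
- pencil_pot: Black pot with pencils, 76 mm across, 150 mm high with the pencils, a bystander; origin: centre of its underside.
- stapler: Black and blue stapler, 145 by 36 mm, 51 mm high, a bystander; origin: centre of its underside, long side along its x.
- binder: Blue ring binder lying flat, 290 mm (x) by 320 mm (y), 55 mm thick, a bystander; origin: centre of its underside.

How it is judged:
By the outcome, as a careful person would: the job done as asked, in the order asked, and still so for the second after the job is handed in, with the robot touching nothing.
It also fails if it takes over 72 s, if anything falls off the work surface, if the arm or the gripper's body presses on something with over 40 N, if the wrist force passes 120 N, or if a joint passes its speed limit or range.

## Working session

There is one attempt and no reset: what is moved stays moved. The work goes in short steps, Python scripts to look and compute and a shell command to move; the robot and the scene stay as the last step left them, time stands still between calls to the robot, and variables do not carry over. Pictures are saved under pics/ and viewed, and the job is handed in when it is done.

```bash
ls; mkdir -p pics
python3 - <<'E'
from plant import bot
import cv2
o=bot.get_obs(); print(o); print(bot.tcp_to_grasp)
for n in("top","side"):
    cv2.imwrite(f"pics/{n}0.png",bot.capture(n)[:,:,::-1]); print(n,bot.calibration(n))
E
```

```text
pics
{'time': 0.0, 'joint_positions': array([ 1.18802870e+00,  3.42735374e-01,  1.52503532e+00, -1.44326681e-05,
        1.27541493e+00, -1.46000724e-01]), 'dq': array([ 0.00088503, -0.00066428, -0.00086006,  0.00035614, -0.00075791,
        0.00074048]), 'tau': array([-2.60759180e-04, -4.31247175e+01, -2.44218546e+01,  7.16391834e-02,
        5.61482913e-02, -1.25706447e-04]), 'tool_pos': array([122.96829213, 509.96178625, 226.03202291]), 'tcp_rot': array([-3.14001462e+00, -2.18095692e-04,  2.90482979e+00]), 'contact_force': array([ 0.44204216, -0.83593394, -1.05181838]), 'moment': array([0.04728071, 0.00241011, 0.04438367]), 'grip_width': 91.98289140100346}
18.8
top {'fx': 468.7372523928209, 'fy': 468.7372523928209, 'cx': 249.8209981439149, 'cy': 188.83138247155287, 'cam_to_world': array([[-2.53667147e-02, -9.94711032e-01,  9.95313625e-02,
         4.75033685e+02],
       [-9.99583591e-01,  2.66081248e-02,  1.11647567e-02,
         5.70957758e+01],
       [-1.37540495e-02, -9.92067035e-02, -9.94971787e-01,
         1.61176383e+03],
       [ 0.00000000e+00,  0.00000000e+00,  0.00000000e+00,
         1.00000000e+00]])}
side {'fx': 347.5155940267922, 'fy': 347.5155940267922, 'cx': 257.0742302644718, 'cy': 189.27173547049227, 'cam_to_world': array([[ 9.88096877e-01, -9.71691405e-02,  1.19259048e-01,
         5.02569685e+02],
       [-1.53023506e-01, -5.41429116e-01,  8.26703284e-01,
        -7.49091822e+02],
       [-1.57597268e-02, -8.35112370e-01, -5.49853581e-01,
         6.39978372e+02],
       [ 0.00000000e+00,  0.00000000e+00,  0.00000000e+00,
         1.00000000e+00]])}
```

View pics/top0.png

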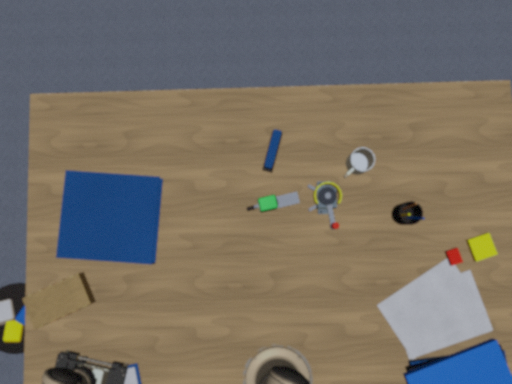

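View pics/side0.png

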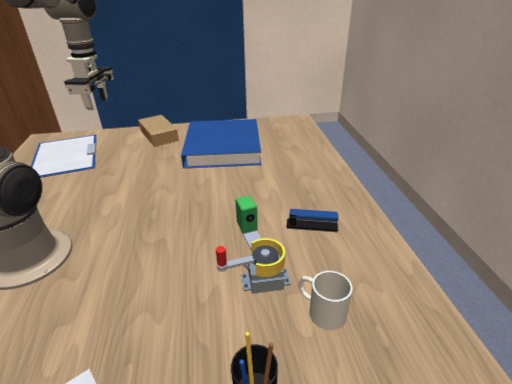

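Run:
```python
import cv2
a=cv2.imread("pics/top0.png"); c=a[165:245,235:355]; cv2.imwrite("pics/topc.png",cv2.resize(c,None,fx=6.5,fy=6.5,interpolation=cv2.INTER_CUBIC))
a=cv2.imread("pics/side0.png"); c=a[190:300,200:320]; cv2.imwrite("pics/sidec.png",cv2.resize(c,None,fx=5,fy=5,interpolation=cv2.INTER_CUBIC))
```

```text
(no output)
```

View pics/topc.png

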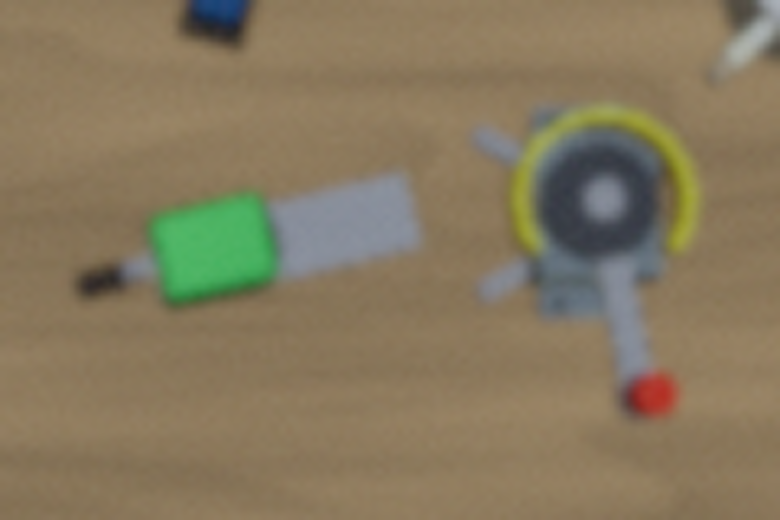

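View pics/sidec.png

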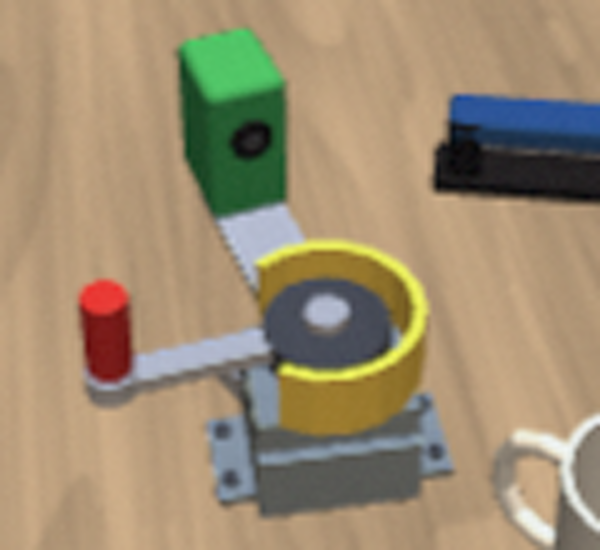

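```bash
cat > h.py <<'E'
import numpy as np
from plant import bot
def px2w(name,u,v,z,cal=None):
    c=cal or bot.calibration(name); T=c["cam_to_world"]
    x=(u-c["cx"])/c["fx"]; y=(v-c["cy"])/c["fy"]
    if name=="wrist":
        r=np.hypot(x,y); s=np.sin(r)/r if r>1e-9 else 1; d=np.array([x*s,y*s,np.cos(r)])
    else: d=np.array([x,y,1.])
    d=T[:3,:3]@d; o=T[:3,3]; return o+d*(z-o[2])/d[2]
def w2px(name,p,cal=None):
    c=cal or bot.calibration(name); T=c["cam_to_world"]
    q=T[:3,:3].T@(np.array(p,float)-T[:3,3])
    if name=="wrist":
        rr=np.hypot(q[0],q[1]); th=np.arctan2(rr,q[2]); q=np.array([q[0]/rr*th,q[1]/rr*th,1.])
    return np.array([c["fx"]*q[0]/q[2]+c["cx"],c["fy"]*q[1]/q[2]+c["cy"]])
E
python3 - <<'E'
from h import *
T=lambda u,v,z:px2w("top",235+(u+.5)/6.5-.5,165+(v+.5)/6.5-.5,z).round(1)
S=lambda u,v,z:px2w("side",200+(u+.5)/5-.5,190+(v+.5)/5-.5,z).round(1)
for n,u,v,z in[("hub",603,197,88),("knob",655,395,128),("bTL",150,215,95),("bTR",262,193,95),("bBR",277,278,95),("bBL",168,303,95),("f1",405,172,8),("f2",422,245,8),("g1",480,135,16),("g2",487,295,16),("cl BL",540,315,0),("clBR",663,275,58)]: print(n,T(u,v,z))
for n,u,v,z in[("hub",327,312,88),("knob",105,297,128),("b",180,47,95),("b",250,32,95),("b",285,80,95),("b",215,102,95),("clamp front low L",262,515,0),("R",420,495,0),("fl",222,502,3),("fr",453,472,3)]: print(n,S(u,v,z))
E
```

```text
hub [ 600.9 -177.6   88. ]
knob [ 500.7 -192.6  128. ]
bTL [597.3  49.4  95. ]
bTR [606.9  -6.8  95. ]
bBR [564.2 -12.9  95. ]
bBL [553.2  41.7  95. ]
f1 [623.5 -86.2   8. ]
f2 [584.7 -93.8   8. ]
g1 [ 641.3 -125.6   16. ]
g2 [ 557.1 -126.    16. ]
cl BL [ 546.6 -155.4    0. ]
clBR [ 562.7 -211.1   58. ]
hub [ 600.4 -177.8   88. ]
knob [ 501.7 -194.2  128. ]
b [555.4  32.8  95. ]
b [595.2  40.4  95. ]
b [607.4  -7.6  95. ]
b [568.4 -20.5  95. ]
clamp front low L [ 563.5 -213.4    0. ]
R [ 637.8 -214.     0. ]
fl [ 546.  -205.3    3. ]
fr [ 655.4 -205.7    3. ]
```

```bash
python3 -m inch '[3.1,-3.4,0,0,0,-4.5,1, 6.2,-6.8,0,0,0,-9,1, 9.3,-10.2,0,0,0,-13.5,1, 12.4,-13.6,0,0,0,-18,1, 15.5,-17,0,0,0,-22.5,1]'; python3 -m inch '[3.1,-3.4,0,0,0,-4.5,1, 6.2,-6.8,0,0,0,-9,1, 9.3,-10.2,0,0,0,-13.5,1, 12.4,-13.6,0,0,0,-18,1, 15.5,-17,0,0,0,-22.5,1]'
```

```text
time: 0.6
tool_pos: [278.7, 338.5, 225.9]
tcp_rot: [-3.14, -0.0, 2.509]
contact_force: [0.9, 1.7, 0.0]
grip_width: 91.5
time: 1.1
tool_pos: [434.5, 166.7, 225.8]
tcp_rot: [-3.14, -0.0, 2.113]
contact_force: [1.0, 2.0, -0.7]
grip_width: 92.0
```

```bash
python3 -m inch '[3.1,-3.2,0,0,0,-4,1, 6.2,-6.4,0,0,0,-8,1, 9.3,-9.6,0,0,0,-12,1, 12.2,-12.6,0,0,0,-16,1, 14.6,-15,0,0,0,-18.9,1]'
python3 - <<'E'
from h import *
import cv2,pickle
o=bot.get_obs(); c=bot.calibration("wrist"); print(o["tool_pos"],o["tcp_rot"],c)
pickle.dump(c,open("w1.pkl","wb"))
cv2.imwrite("pics/w1.png",bot.capture("wrist")[:,:,::-1])
E
```

```text
time: 1.6
tool_pos: [581.6, 14.7, 225.2]
tcp_rot: [-3.139, -0.001, 1.779]
contact_force: [0.6, 0.5, -0.4]
grip_width: 92.0
[581.60219744  14.67223796 225.15096825] [-3.13880845e+00 -5.72585814e-04  1.77944021e+00] {'fx': 297.3186396354542, 'fy': 297.3186396354542, 'cx': 256.46502639870073, 'cy': 191.80568394490234, 'cam_to_world': array([[ 9.78342812e-01,  2.00134013e-01,  5.28367286e-02,
         5.68007087e+02],
       [ 2.06981789e-01, -9.43459887e-01, -2.58924663e-01,
         8.34803835e+01],
       [-1.97029790e-03,  2.64253324e-01, -9.64451294e-01,
         3.82054195e+02],
       [ 0.00000000e+00,  0.00000000e+00,  0.00000000e+00,
         1.00000000e+00]])}
```

View pics/w1.png

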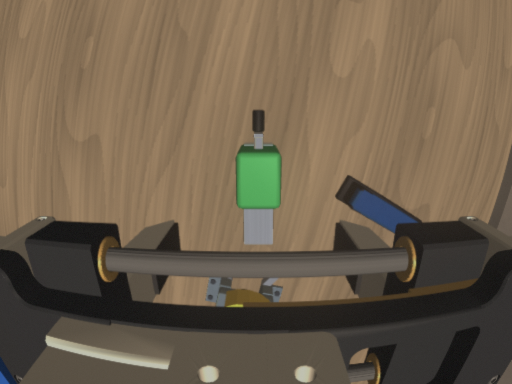

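Run:
```python
import cv2
a=cv2.imread("pics/w1.png"); c=a[100:310,180:340]; cv2.imwrite("pics/w1c.png",cv2.resize(c,None,fx=2.8,fy=2.8,interpolation=cv2.INTER_CUBIC))
```

```text
(no output)
```

View pics/w1c.png

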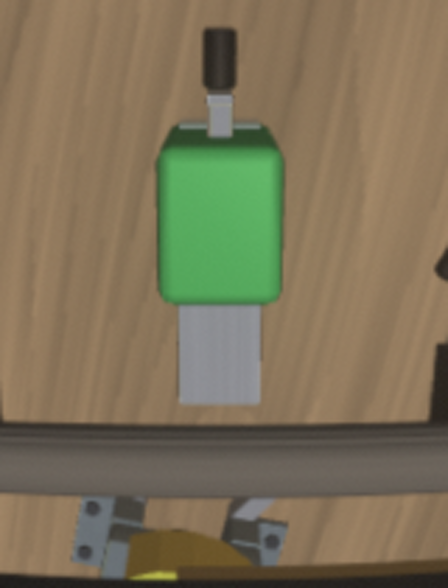

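Run:
```python
from h import *
import pickle
c=pickle.load(open("w1.pkl","rb"))
W=lambda u,v,z:px2w("wrist",180+(u+.5)/2.8-.5,100+(v+.5)/2.8-.5,z,c)
f1,f2=W(180,404,8),W(261,404,8)
b=[W(u,v,95) for u,v in[(159,150),(282,150),(282,303),(159,303)]]
print(f1,f2,np.linalg.norm(f1-f2),(f1+f2)/2); print(np.round(b,1),np.mean(b,0))
print(np.arctan2(*(f2-f1)[[1,0]]), np.arctan2(*(b[1]-b[0])[[1,0]]),np.arctan2(*(b[2]-b[3])[[1,0]]))
fm=(f1+f2)/2; bm=np.mean(b,0); d=bm-fm; print("axis yaw",np.arctan2(-d[0],d[1]),np.hypot(d[0],d[1]))
for u,v,z in [(92,508,5),(85,552,5),(272,541,5)]: print(W(u,v,z).round(1))
```

```text
[587.06475461 -93.88575045   8.        ] [626.30453991 -85.58076446   8.        ] 40.10902072092015 [606.68464726 -89.73325746   8.        ]
[[556.6  40.5  95. ]
 [598.5  49.3  95. ]
 [611.1  -5.2  95. ]
 [567.3 -14.4  95. ]] [583.38130661  17.54888601  95.        ]
0.20856918243503453 0.20933953290427157 0.20889414079406915
axis yaw 0.21389277276780852 109.78389678430678
[ 553.1 -166.8    5. ]
[ 553.4 -196.9    5. ]
[ 651.8 -166.9    5. ]
```

```bash
python3 -m inch '[0.1,0.4,-4,0,0,0.2,1, 0.1,0.4,-8,0,0,0.2,1, 0.1,0.4,-12,0,0,0.2,1, 0.1,0.4,-16,0,0,0.2,1, 0.1,0.4,-17.8,0,0,0.2,1]'; python3 -m inch '[0,0,0,0,0,0,0, 0,0,0,0,0,0,-1, 0,0,0,0,0,0,-1, 0,0,0,0,0,0,-1, 0,0,0,0,0,0,-1]'
```

```text
time: 2.15
tool_pos: [582.7, 15.6, 42.6]
tcp_rot: [-3.134, -0.0, 1.779]
contact_force: [-0.2, -0.1, 0.3]
grip_width: 91.6
time: 2.65
tool_pos: [583.4, 15.6, 43.8]
tcp_rot: [-3.136, 0.001, 1.779]
contact_force: [-0.4, 0.1, -0.2]
grip_width: 56.4
```

```bash
python3 -m inch '[0,0,0,0,0,0,-1, 0,0,0,0,0,0,-1, 0,0,0,0,0,0,-1, 0,0,0,0,0,0,-1, 0,0,0,0,0,0,-1]'
```

```text
time: 3.15
tool_pos: [583.6, 15.5, 44.6]
tcp_rot: [-3.137, 0.001, 1.779]
contact_force: [-2.1, 1.0, 5.0]
grip_width: 45.9
```

```bash
python3 -m inch '[0,0,0.3,0,0,0,-1, 0.6,0,0.3,0,0,-4,-1, 1.3,0,0.3,0,0,-8,-1, 1.9,0,0.3,0,0,-11.9,-1, 1.9,0,0.3,0,0,-11.9,-1]'
python3 - <<'E'
from h import *
import cv2,pickle
o=bot.get_obs(); c=bot.calibration("wrist"); print(o["tool_pos"],o["tcp_rot"],o["contact_force"])
pickle.dump(c,open("w2.pkl","wb"))
a=bot.capture("wrist")[:,:,::-1]
cv2.imwrite("pics/w2.png",a)
cv2.imwrite("pics/w2c.png",cv2.resize(a[90:310,140:380],None,fx=2.7,fy=2.7,interpolation=cv2.INTER_CUBIC))
E
```

```text
time: 3.65
tool_pos: [602.7, 15.5, 46.8]
tcp_rot: [-3.136, 0.001, 1.57]
contact_force: [-0.2, -0.3, -4.3]
grip_width: 45.5
[602.73194827  15.50192989  46.84846611] [-3.13634556e+00  7.18966966e-04  1.57039192e+00] [-0.16288585 -0.31445572 -4.30067156]
```

View pics/w2c.png

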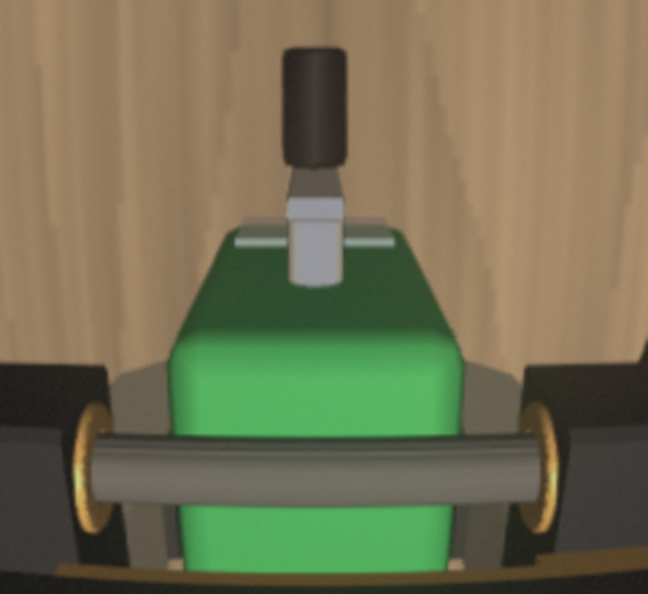

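Run:
```python
from h import *
import cv2
for n,(y0,y1,x0,x1) in dict(top=(165,245,235,355),side=(170,300,200,320)).items():
    a=bot.capture(n)[:,:,::-1]; cv2.imwrite(f"pics/{n}2.png",a)
    cv2.imwrite(f"pics/{n}2c.png",cv2.resize(a[y0:y1,x0:x1],None,fx=6.5 if n=="top" else 4.6,fy=6.5 if n=="top" else 4.6,interpolation=cv2.INTER_CUBIC))
```

```text
(no output)
```

View pics/top2c.png

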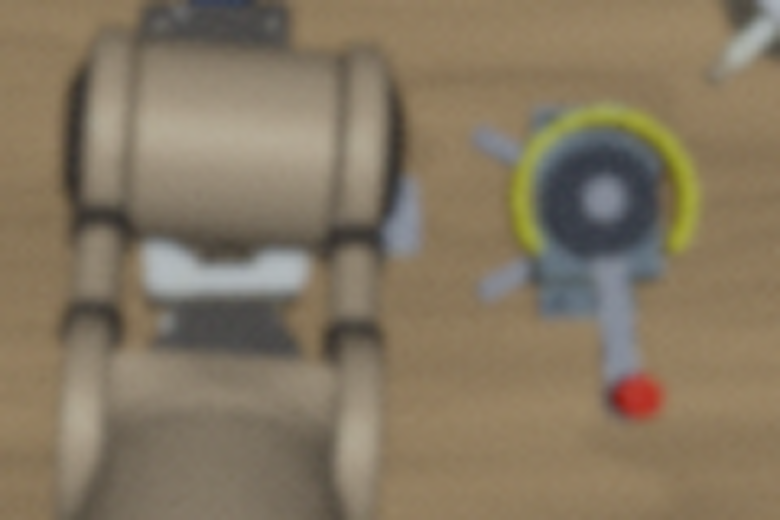

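View pics/side2c.png

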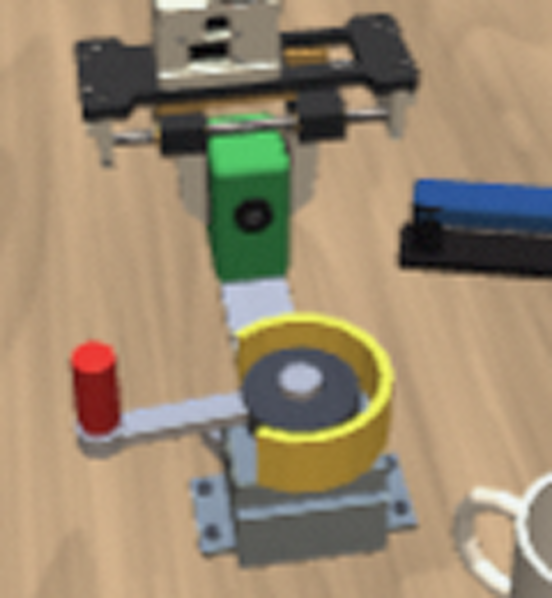

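Run:
```python
from h import *
T=lambda u,v,z:px2w("top",235+(u+.5)/6.5-.5,165+(v+.5)/6.5-.5,z).round(1)
S=lambda u,v,z:px2w("side",200+(u+.5)/4.6-.5,170+(v+.5)/4.6-.5,z).round(1)
print(T(423,256,11),T(410,178,11),"knob",T(638,397,128),S(95,357,128),"hub",S(300,378,88))
print("guides",T(480,135,16),T(487,295,16),"body",S(218,282,3),S(290,278,3),S(222,287,10),S(287,282,10))
```

```text
[578.7 -93.8  11. ] [620.  -88.5  11. ] knob [ 500.  -184.3  128. ] [ 501.4 -188.6  128. ] hub [ 600.1 -177.    88. ]
guides [ 641.3 -125.6   16. ] [ 557.1 -126.    16. ] body [580.    2.4   3. ] [624.2  -1.4   3. ] [581.  -10.8  10. ] [620.4 -13.   10. ]
```

```bash
python3 -m inch '[-0.1,-1,-0.1,0,0,0,-1, -0.1,-2,-0.1,0,0,0,-1, -0.1,-3,-0.1,0,0,0,-1, -0.1,-4,-0.1,0,0,0,-1, -0.1,-5,-0.1,0,0,0,-1]'; python3 -m inch '[0,-0.6,0,0,0,0,-1, 0,-1.2,0,0,0,0,-1, 0,-1.8,0,0,0,0,-1, 0,-2.4,0,0,0,0,-1, 0,-3,0,0,0,0,-1]'
```

```text
time: 4.3
tool_pos: [600.8, -35.7, 46.1]
tcp_rot: [-3.136, 0.001, 1.572]
contact_force: [0.4, 0.6, -5.6]
grip_width: 46.1
time: 4.8
tool_pos: [600.9, -66.0, 46.1]
tcp_rot: [-3.136, 0.001, 1.573]
contact_force: [-0.3, 0.2, -5.4]
grip_width: 46.2
```

```bash
python3 -m inch '[0,-0.5,0,0,0,0,-1, 0,-1,0,0,0,0,-1, 0,-1.5,0,0,0,0,-1, 0,-2,0,0,0,0,-1, 0,-2.4,0,0,0,0,-1]'; python3 -m inch '[0,-0.2,0,0,0,0,-1, 0,-0.4,0,0,0,0,-1, 0,-0.6,0,0,0,0,-1, 0,-0.7,0,0,0,0,-1, 0,-0.8,0,0,0,0,-1]'
```

```text
time: 5.3
tool_pos: [600.8, -90.4, 46.1]
tcp_rot: [-3.136, 0.001, 1.572]
contact_force: [-0.7, 0.1, -5.4]
grip_width: 46.0
time: 5.8
tool_pos: [600.8, -98.4, 46.0]
tcp_rot: [-3.136, 0.001, 1.572]
contact_force: [0.2, -0.1, -4.4]
grip_width: 46.0
```

```bash
python3 -m inch '[0,-0.1,0,0,0,0,-1, 0,-0.2,0,0,0,0,-1, 0,-0.3,0,0,0,0,-1, 0,-0.4,0,0,0,0,-1, 0,-0.4,0,0,0,0,-1]'
```

```text
time: 6.3
tool_pos: [600.9, -100.9, 46.4]
tcp_rot: [-3.136, -0.002, 1.572]
contact_force: [1.2, 7.2, -1.5]
grip_width: 46.4
```

```bash
python3 -m inch '[0,0,-0.1,0,0,0,-1, 0,0,-0.2,0,0,0,-1, 0,0,-0.2,0,0,0,-1, 0,-0.1,-0.2,0,0,0,-1, 0,-0.1,-0.2,0,0,0,-1]'
```

```text
time: 6.8
tool_pos: [601.2, -100.8, 44.9]
tcp_rot: [-3.136, -0.003, 1.572]
contact_force: [-0.5, 7.5, 0.5]
grip_width: 46.0
```

```bash
python3 -m inch '[0,-0.1,-0.05,0,0,0,-1, 0,-0.2,-0.05,0,0,0,-1, 0,-0.2,-0.05,0,0,0,-1, 0,-0.2,-0.05,0,0,0,-1, 0,-0.2,-0.05,0,0,0,-1]'
```

```text
time: 7.3
tool_pos: [601.3, -100.9, 45.1]
tcp_rot: [-3.137, -0.006, 1.572]
contact_force: [-1.7, 11.5, 3.1]
grip_width: 46.2
```

```bash
python3 -m inch '[0,0,0,0,0,0,0.2, 0,0,0,0,0,0,0.5, 0,0,0,0,0,0,0.7, 0,0,0,0,0,0,0.7, 0,0,0,0,0,0,0.7]'; python3 -m inch '[0,0,3,0,0,0,0.7, 0,0,7,0,0,0,0.7, 0,0,12,0,0,0,0.7, 0,1,17,0,0,0,0.7, 0,2,18,0,0,0,0.7]'
python3 - <<'E'
from h import *
import cv2,pickle
o=bot.get_obs(); c=bot.calibration("wrist"); print(o["tool_pos"],o["tcp_rot"])
pickle.dump(c,open("w3.pkl","wb"))
a=bot.capture("wrist")[:,:,::-1]
cv2.imwrite("pics/w3.png",a)
for n,(y0,y1,x0,x1) in dict(side=(170,300,200,320)).items():
    a=bot.capture(n)[:,:,::-1]; cv2.imwrite(f"pics/{n}3.png",a)
    cv2.imwrite(f"pics/{n}3c.png",cv2.resize(a[y0:y1,x0:x1],None,fx=4.6,fy=4.6,interpolation=cv2.INTER_CUBIC))
E
```

```text
time: 7.8
tool_pos: [601.3, -101.2, 45.0]
tcp_rot: [-3.137, -0.005, 1.571]
contact_force: [-0.0, 0.1, -0.5]
grip_width: 76.8
time: 8.3
tool_pos: [603.7, -82.0, 231.8]
tcp_rot: [3.136, -0.003, 1.571]
contact_force: [1.1, -0.7, 1.1]
grip_width: 77.8
[603.69862874 -81.97605153 231.76290815] [ 3.13562161e+00 -2.50211801e-03  1.57059329e+00]
```

View pics/side3c.png

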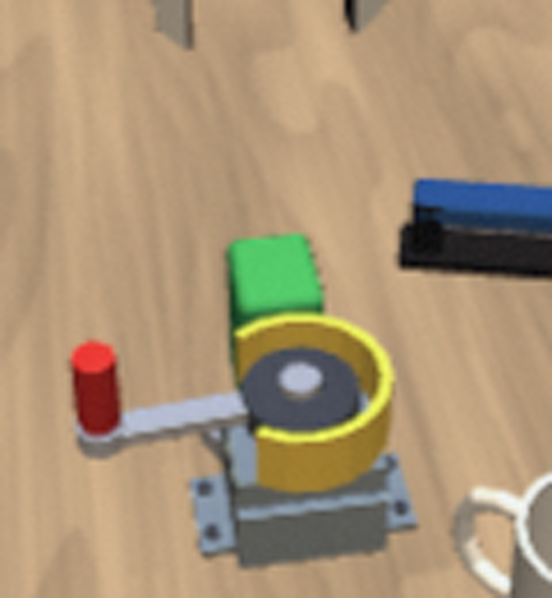

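View pics/w3.png

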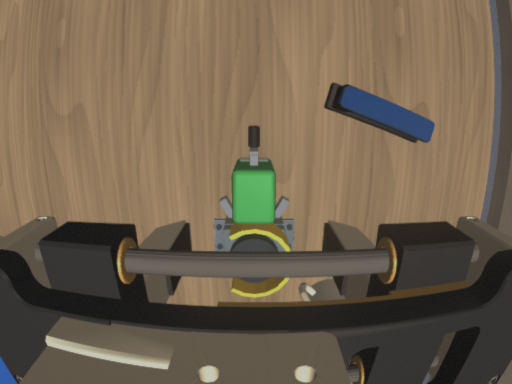

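```bash
python3 -m inch '[-2,-2,0,0,0,-8.5,0.5, -4,-4,0,0,0,-17,0.5, -6,-6,0,0,0,-25.5,0.5, -8,-8,0,0,0,-34,0.5, -10.2,-10.5,0,0,0,-42.5,0.5]';  python3 -m inch '[0,0,-1.5,0,0,-8.5,0.2, 0,0,-3,0,0,-17,0.2, 0,0,-4.5,0,0,-25.5,0.2, 0,0,-6,0,0,-34,0.2, 0,0,-7,0,0,-42.5,0.2]'
python3 - <<'E'
from h import *
import cv2,pickle
o=bot.get_obs(); c=bot.calibration("wrist"); print(o["tool_pos"],o["tcp_rot"],o["joint_positions"])
pickle.dump(c,open("w4.pkl","wb"))
a=bot.capture("wrist")[:,:,::-1]
cv2.imwrite("pics/w4.png",a)
E
```

```text
time: 8.9
tool_pos: [498.6, -185.8, 225.1]
tcp_rot: [-3.138, -0.003, 0.825]
contact_force: [-0.6, -0.7, 0.4]
grip_width: 69.1
time: 9.4
tool_pos: [496.8, -185.4, 151.7]
tcp_rot: [-3.135, 0.002, 0.077]
contact_force: [0.4, 0.3, -0.1]
grip_width: 55.2
[ 496.77910893 -185.41098561  151.67103154] [-3.13504123e+00  1.58475184e-03  7.71317123e-02] [-0.50459136  0.42601789  1.61710161  0.00515607  1.10340238  0.98674397]
```

View pics/w4.png

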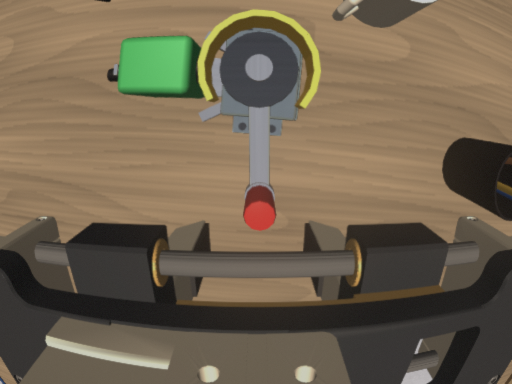

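Run:
```python
from h import *
import pickle
c=pickle.load(open("w4.pkl","rb"))
print("knob",px2w("wrist",260,212,128,c),"hub",px2w("wrist",259,67,88,c),px2w("wrist",259,67,95,c))
b=[px2w("wrist",u,v,95,c) for u,v in[(120,38),(190,37),(194,94),(121,94)]];print(np.round(b,1),np.mean(b,0))
for z in (84,):
  for u,v in ((244,185),(273,185)): print(px2w("wrist",u,v,z,c))
```

```text
knob [ 505.86812395 -187.6855851   128.        ] hub [ 602.20334258 -179.56458651   88.        ] [ 601.14092086 -179.63441651   95.        ]
[[ 623.3  -71.6   95. ]
 [ 621.7 -128.2   95. ]
 [ 579.1 -134.6   95. ]
 [ 578.8  -76.3   95. ]] [ 600.71077739 -102.6769225    95.        ]
[ 511.71289877 -174.92730546   84.        ]
[ 513.48888543 -197.43969281   84.        ]
```

```bash
python3 -m inch '[0.6,-0.2,-1,0,0,0,0.2, 0.6,-0.2,-3,0,0,0,0.2, 0.6,-0.2,-5,0,0,0,0.2, 0.6,-0.2,-5.7,0,0,0,0.1, 0.6,-0.2,-5.7,0,0,0,-0.2]'; python3 -m inch '[0,0,0,0,0,0,-0.4, 0,0,0,0,0,0,-0.42, 0,0,0,0,0,0,-0.42, 0,0,0,0,0,0,-0.42, 0,0,0,0,0,0,-0.42]';  python3 - <<'E'
from h import *
import cv2,pickle
c=bot.calibration("wrist"); pickle.dump(c,open("w5.pkl","wb"))
a=bot.capture("wrist")[:,:,::-1]
cv2.imwrite("pics/w5.png",a)
cv2.imwrite("pics/side5.png",cv2.resize(bot.capture("side")[150:300,180:340,::-1],None,fx=4.,fy=4,interpolation=cv2.INTER_CUBIC))
E
```

```text
time: 9.95
tool_pos: [501.4, -186.8, 91.8]
tcp_rot: [-3.132, 0.006, 0.071]
contact_force: [0.1, 0.5, 0.1]
grip_width: 46.2
time: 10.45
tool_pos: [501.6, -186.9, 92.2]
tcp_rot: [-3.133, 0.006, 0.072]
contact_force: [0.2, -0.7, 0.4]
grip_width: 26.9
```

View pics/w5.png

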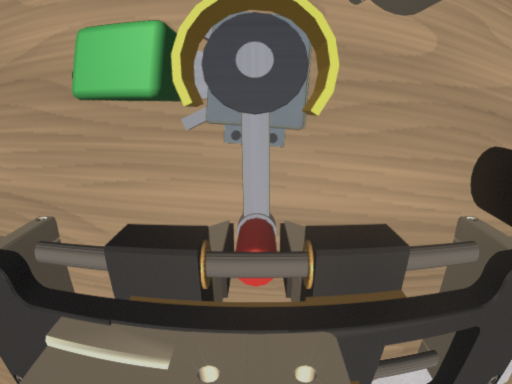

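View pics/side5.png

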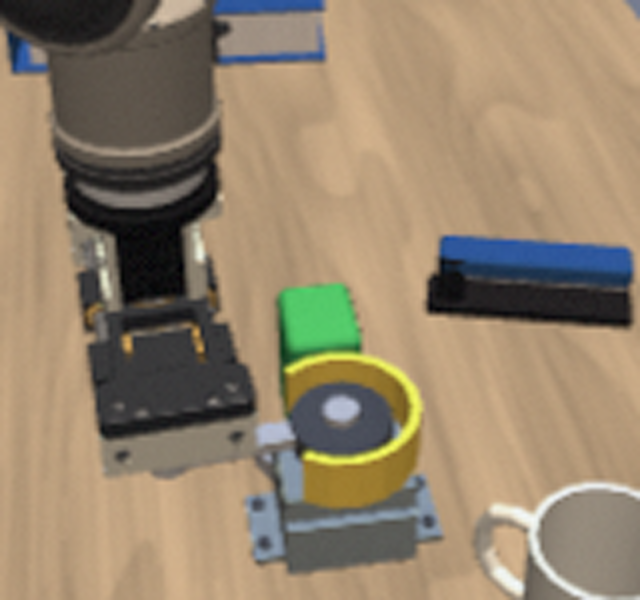

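```bash
cat > arc.py <<'E'
import sys
from h import *
C=np.array([601.3,-179.0])
def st():
    o=bot.get_obs(); p=o["tool_pos"]; d=p[:2]-C; th=np.arctan2(d[1],-d[0]); f=o["contact_force"]
    t=np.array([np.sin(th),np.cos(th)]); r=np.array([-np.cos(th),np.sin(th)])
    print("t %.2f th %.3f R %.1f z %.1f yaw %.3f  Ft %.2f Fr %.2f Fz %.2f w %.1f"%(o["time"],th,np.hypot(*d),p[2],o["tcp_rot"][2],f[:2]@t,f[:2]@r,f[2],o["grip_width"]))
    return p,o["tcp_rot"][2]
if __name__=="__main__":
    p,y=st()
    for a in map(float,sys.argv[1:]):
        q=C+100*np.array([-np.cos(a),np.sin(a)])
        print("%.3f: %.2f,%.2f,%.2f, %.1f"%(a,*((q-p[:2])/10),(94-p[2])/10,np.degrees(-a-y)))
E
python3 arc.py 0.04 0.16 0.28 0.40 0.52
```

```text
t 10.55 th -0.078 R 100.1 z 92.0 yaw 0.072  Ft 0.16 Fr 0.40 Fz -0.70 w 26.8
0.040: -0.01,1.18,0.20, -6.4
0.160: 0.11,2.38,0.20, -13.3
0.280: 0.37,3.55,0.20, -20.1
0.400: 0.77,4.68,0.20, -27.0
0.520: 1.30,5.75,0.20, -33.9
```

```bash
python3 -m inch '[0,1.2,0.2,0,0,-6.4,-0.42, 0.1,2.4,0.2,0,0,-13.3,-0.42, 0.4,3.55,0.2,0,0,-20,-0.42, 0.8,4.7,0.2,0,0,-27,-0.42, 1.3,5.75,0.2,0,0,-34,-0.42]'; python3 arc.py 0.4 0.15 -0.1 -0.35 -0.57
```

```text
time: 11.05
tool_pos: [514.4, -129.4, 94.0]
tcp_rot: [-3.133, 0.006, -0.527]
contact_force: [0.6, -0.6, 1.0]
grip_width: 26.5
t 11.05 th 0.519 R 100.1 z 94.0 yaw -0.527  Ft -0.24 Fr -0.78 Fz 0.95 w 26.5
0.400: -0.52,-1.07,-0.00, 7.3
0.150: -1.20,-3.46,-0.00, 21.6
-0.100: -1.26,-5.96,-0.00, 35.9
-0.350: -0.70,-8.39,-0.00, 50.2
-0.570: 0.27,-10.36,-0.00, 62.8
```

Run:
```python
from h import *
import cv2
cv2.imwrite("pics/w6.png",bot.capture("wrist")[:,:,::-1])
```

```text
(no output)
```

View pics/w6.png

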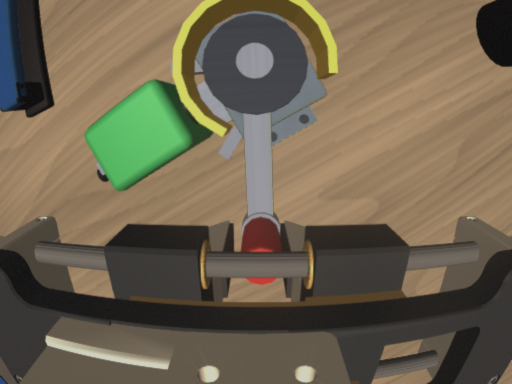

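```bash
python3 arc.py 0.38 0.24 0.10 -0.04 -0.18
```

```text
t 11.10 th 0.536 R 100.2 z 94.2 yaw -0.532  Ft 1.16 Fr 0.39 Fz -0.10 w 26.6
0.380: -0.67,-1.40,-0.02, 8.7
0.240: -1.10,-2.74,-0.02, 16.8
0.100: -1.33,-4.12,-0.02, 24.8
-0.040: -1.38,-5.51,-0.02, 32.8
-0.180: -1.22,-6.90,-0.02, 40.8
```

```bash
python3 -m inch '[-0.7,-1.4,0,0,0,8.4,-0.42, -1.1,-2.75,0,0,0,16.8,-0.42, -1.3,-4.1,0,0,0,24.8,-0.42, -1.4,-5.5,0,0,0,32.8,-0.42, -1.2,-6.9,0,0,0,40.8,-0.42]'; python3 arc.py -0.3 -0.42 -0.54 -0.59
```

```text
time: 11.6
tool_pos: [502.6, -197.3, 94.2]
tcp_rot: [-3.131, 0.006, 0.188]
contact_force: [-1.1, 1.3, -0.4]
grip_width: 26.6
t 11.60 th -0.183 R 100.4 z 94.2 yaw 0.188  Ft 1.50 Fr 0.85 Fz -0.43 w 26.6
-0.300: 0.32,-1.12,-0.02, 6.4
-0.420: 0.74,-2.25,-0.02, 13.3
-0.540: 1.29,-3.31,-0.02, 20.2
-0.590: 1.56,-3.73,-0.02, 23.0
```

```bash
python3 -m inch '[0.3,-1.1,0,0,0,6.4,-0.42, 0.75,-2.25,0,0,0,13.3,-0.42, 1.3,-3.3,0,0,0,20.2,-0.42, 1.55,-3.75,0,0,0,23,-0.42, 1.55,-3.75,0,0,0,23,-0.42]'; python3 arc.py -0.45 -0.31 -0.17 -0.03 0.11
```

```text
time: 12.1
tool_pos: [518.2, -235.5, 94.0]
tcp_rot: [-3.131, 0.006, 0.591]
contact_force: [-0.3, 0.5, 0.3]
grip_width: 26.6
t 12.10 th -0.597 R 100.5 z 94.0 yaw 0.591  Ft 0.59 Fr -0.02 Fz 0.30 w 26.6
-0.450: -0.69,1.30,-0.00, -8.1
-0.310: -1.21,2.60,-0.00, -16.1
-0.170: -1.54,3.96,-0.00, -24.1
-0.030: -1.68,5.35,-0.00, -32.1
0.110: -1.63,6.75,-0.00, -40.2
```

```bash
python3 -m inch '[-0.7,1.3,0,0,0,-8.1,-0.42, -1.2,2.6,0,0,0,-16.1,-0.42, -1.55,3.95,0,0,0,-24.1,-0.42, -1.7,5.35,0,0,0,-32.1,-0.42, -1.65,6.75,0,0,0,-40.2,-0.42]'; python3 arc.py 0.17 .23 .29 .35 .41
```

```text
time: 12.6
tool_pos: [501.2, -167.9, 94.1]
tcp_rot: [-3.132, 0.006, -0.116]
contact_force: [1.5, -5.3, -3.3]
grip_width: 26.8
t 12.60 th 0.111 R 100.8 z 94.1 yaw -0.116  Ft -5.14 Fr -2.06 Fz -3.28 w 26.8
0.170: 0.16,0.58,-0.01, -3.1
0.230: 0.28,1.17,-0.01, -6.5
0.290: 0.43,1.75,-0.01, -10.0
0.350: 0.62,2.32,-0.01, -13.4
0.410: 0.84,2.87,-0.01, -16.8
```

```bash
python3 arc.py; python3 -m inch '[0.05,0.2,0,0,0,-1,-0.42, 0.1,0.4,0,0,0,-2,-0.42, 0.1,0.5,0,0,0,-2.5,-0.42, 0.15,0.6,0,0,0,-3,-0.42, 0.2,0.7,0,0,0,-3.5,-0.42]'; python3 arc.py 0.2 0.22 .24 .26 .28
```

```text
t 12.60 th 0.111 R 100.8 z 94.1 yaw -0.116  Ft -5.14 Fr -2.06 Fz -3.28 w 26.8
time: 13.1
tool_pos: [503.2, -161.1, 94.1]
tcp_rot: [-3.132, 0.006, -0.178]
contact_force: [0.1, 0.9, 0.6]
grip_width: 26.4
t 13.10 th 0.180 R 99.7 z 94.1 yaw -0.178  Ft 0.92 Fr 0.07 Fz 0.63 w 26.4
0.200: 0.01,0.20,-0.01, -1.3
0.220: 0.05,0.39,-0.01, -2.4
0.240: 0.10,0.59,-0.01, -3.6
0.260: 0.15,0.78,-0.01, -4.7
0.280: 0.20,0.98,-0.01, -5.9
```

```bash
python3 -m inch '[0,0,0,0,0,0,-0.6, 0,0,0,0,0,0,-1, 0,0,0,0,0,0,-1, 0,0,0,0,0,0,-1, 0,0,0,0,0,0,-1]'; python3 arc.py 0.2 0.22 .24 .26 .28 .3
```

```text
time: 13.6
tool_pos: [503.2, -161.2, 94.0]
tcp_rot: [-3.132, 0.006, -0.178]
contact_force: [-0.5, 0.3, -0.9]
grip_width: 21.9
t 13.60 th 0.179 R 99.7 z 94.0 yaw -0.178  Ft 0.16 Fr 0.55 Fz -0.87 w 21.9
0.200: 0.01,0.21,-0.00, -1.3
0.220: 0.05,0.40,-0.00, -2.4
0.240: 0.09,0.60,-0.00, -3.6
0.260: 0.14,0.79,-0.00, -4.7
0.280: 0.20,0.99,-0.00, -5.9
0.300: 0.25,1.18,-0.00, -7.0
```

```bash
python3 -m inch '[0,0.2,0,0,0,-1.3,-1, 0.05,0.4,0,0,0,-2.4,-1, 0.1,0.6,0,0,0,-3.6,-1, 0.15,0.8,0,0,0,-4.7,-1, 0.2,1,0,0,0,-5.9,-1]'; python3 arc.py 0.32 0.35 .38 .41 .44
```

```text
time: 14.1
tool_pos: [505.5, -151.3, 94.1]
tcp_rot: [-3.133, 0.006, -0.282]
contact_force: [2.4, -2.9, -2.8]
grip_width: 21.3
t 14.10 th 0.282 R 99.8 z 94.1 yaw -0.282  Ft -2.11 Fr -3.09 Fz -2.76 w 21.3
0.320: 0.09,0.37,-0.01, -2.2
0.350: 0.19,0.66,-0.01, -3.9
0.380: 0.30,0.94,-0.01, -5.6
0.410: 0.41,1.21,-0.01, -7.3
0.440: 0.54,1.49,-0.01, -9.0
```

```bash
python3 -m inch '[0.1,0.35,0,0,0,-2.2,-1, 0.2,0.65,0,0,0,-3.9,-1, 0.3,0.95,0,0,0,-5.6,-1, 0.4,1.2,0,0,0,-7.3,-1, 0.55,1.5,0,0,0,-9,-1]'; python3 arc.py 0.46 0.48 .50 .52 .54
```

```text
time: 14.6
tool_pos: [511.1, -136.3, 94.1]
tcp_rot: [-3.133, 0.005, -0.441]
contact_force: [1.0, -3.8, -2.4]
grip_width: 21.4
t 14.60 th 0.442 R 99.8 z 94.1 yaw -0.441  Ft -3.00 Fr -2.47 Fz -2.40 w 21.4
0.460: 0.06,0.17,-0.01, -1.1
0.480: 0.15,0.35,-0.01, -2.2
0.500: 0.25,0.53,-0.01, -3.4
0.520: 0.34,0.70,-0.01, -4.5
0.540: 0.44,0.87,-0.01, -5.7
```

```bash
python3 -m inch '[0.05,0.15,0,0,0,-1.1,-1, 0.15,0.35,0,0,0,-2.2,-1, 0.25,0.55,0,0,0,-3.4,-1, 0.35,0.7,0,0,0,-4.5,-1, 0.45,0.85,0,0,0,-5.7,-1]'; python3 arc.py 0.40 0.26 .12 -.02 -.16; python3 -c "
from plant import bot
import cv2
cv2.imwrite('pics/s7.png',cv2.resize(bot.capture('side')[170:300,200:340,::-1],None,fx=5,fy=4.5,interpolation=cv2.INTER_CUBIC))"
```

```text
time: 15.1
tool_pos: [515.6, -127.8, 94.1]
tcp_rot: [-3.133, 0.005, -0.542]
contact_force: [2.0, -2.8, -2.2]
grip_width: 21.2
t 15.10 th 0.539 R 99.9 z 94.1 yaw -0.542  Ft -1.41 Fr -3.17 Fz -2.19 w 21.2
0.400: -0.64,-1.23,-0.01, 8.2
0.260: -1.09,-2.55,-0.01, 16.2
0.120: -1.36,-3.93,-0.01, 24.2
-0.020: -1.43,-5.32,-0.01, 32.2
-0.160: -1.30,-6.72,-0.01, 40.2
```

View pics/s7.png

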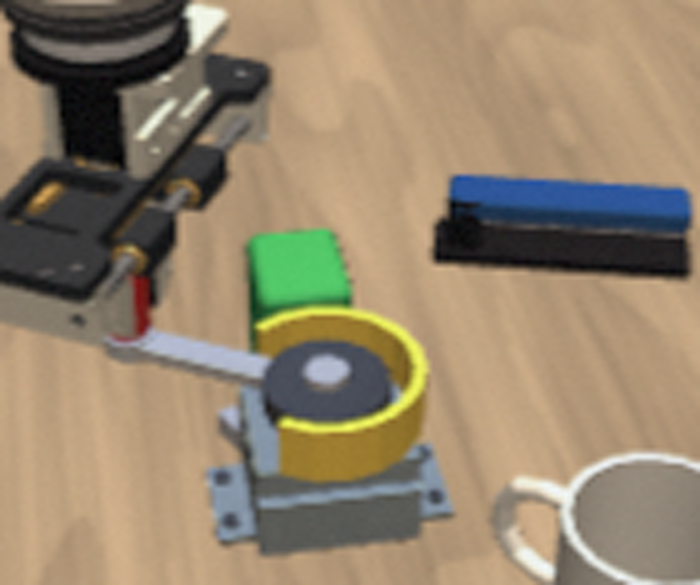

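```bash
python3 -m inch '[-0.65,-1.25,0,0,0,8.2,-1, -1.1,-2.55,0,0,0,16.2,-1, -1.35,-3.95,0,0,0,24.2,-1, -1.45,-5.3,0,0,0,32.2,-1, -1.3,-6.7,0,0,0,40.2,-1]'; python3 arc.py -0.28 -0.4 -0.5 -0.55 -0.56
```

```text
time: 15.65
tool_pos: [502.9, -194.4, 94.1]
tcp_rot: [-3.132, 0.005, 0.163]
contact_force: [5.5, 0.6, -3.2]
grip_width: 21.3
t 15.65 th -0.155 R 99.6 z 94.1 yaw 0.163  Ft -0.26 Fr -5.53 Fz -3.17 w 21.3
-0.280: 0.23,-1.23,-0.01, 6.7
-0.400: 0.63,-2.36,-0.01, 13.6
-0.500: 1.06,-3.26,-0.01, 19.3
-0.550: 1.31,-3.69,-0.01, 22.2
-0.560: 1.36,-3.78,-0.01, 22.7
```

```bash
sed -i 's/601.3,-179.0/602.2,-179.0/' arc.py; python3 -m inch '[0.3,-1.25,0,0,0,6.7,-1, 0.75,-2.35,0,0,0,13.6,-1, 1.15,-3.25,0,0,0,19.3,-1, 1.4,-3.7,0,0,0,22.2,-1, 1.45,-3.8,0,0,0,22.7,-1]'; python3 arc.py -0.48 -0.40 -0.32 -0.24 -0.16
```

```text
time: 16.15
tool_pos: [517.3, -231.9, 94.0]
tcp_rot: [-3.13, 0.004, 0.559]
contact_force: [1.4, 2.5, 0.3]
grip_width: 21.3
t 16.15 th -0.557 R 100.1 z 94.0 yaw 0.559  Ft 1.37 Fr -2.47 Fz 0.29 w 21.3
-0.480: -0.38,0.67,-0.00, -4.6
-0.400: -0.72,1.40,-0.00, -9.1
-0.320: -1.00,2.15,-0.00, -13.7
-0.240: -1.22,2.91,-0.00, -18.3
-0.160: -1.38,3.70,-0.00, -22.9
```

```bash
python3 -m inch '[-0.4,0.65,0,0,0,-4.6,-1, -0.7,1.4,0,0,0,-9.1,-1, -1,2.15,0,0,0,-13.7,-1, -1.2,2.9,0,0,0,-18.3,-1, -1.4,3.7,0,0,0,-22.9,-1]'; python3 arc.py -0.11 -0.06 -0.01 0.04 0.09
```

```text
time: 16.65
tool_pos: [503.0, -194.5, 94.1]
tcp_rot: [-3.13, 0.004, 0.155]
contact_force: [1.9, -3.0, -3.7]
grip_width: 21.6
t 16.65 th -0.155 R 100.4 z 94.1 yaw 0.155  Ft -3.24 Fr -1.46 Fz -3.67 w 21.6
-0.110: -0.02,0.45,-0.01, -2.6
-0.060: -0.06,0.95,-0.01, -5.4
-0.010: -0.08,1.45,-0.01, -8.3
0.040: -0.07,1.95,-0.01, -11.2
0.090: -0.04,2.44,-0.01, -14.0
```

```bash
python3 -m inch '[0,0.45,0,0,0,-2.6,-1, -0.05,0.95,0,0,0,-5.4,-1, -0.1,1.45,0,0,0,-8.3,-1, -0.1,1.95,0,0,0,-11.2,-1, -0.05,2.45,0,0,0,-14,-1]'; python3 arc.py 0.14 0.19 0.24 0.29 0.34
```

```text
time: 17.15
tool_pos: [502.1, -169.7, 94.1]
tcp_rot: [-3.131, 0.005, -0.092]
contact_force: [0.5, -2.9, -1.7]
grip_width: 21.5
t 17.15 th 0.093 R 100.5 z 94.1 yaw -0.092  Ft -2.88 Fr -0.78 Fz -1.75 w 21.5
0.140: 0.11,0.47,-0.01, -2.7
0.190: 0.19,0.96,-0.01, -5.6
0.240: 0.29,1.45,-0.01, -8.5
0.290: 0.43,1.93,-0.01, -11.3
0.340: 0.58,2.41,-0.01, -14.2
```

```bash
python3 -m inch '[0.1,0.45,0,0,0,-2.7,-1, 0.2,0.95,0,0,0,-5.6,-1, 0.3,1.45,0,0,0,-8.5,-1, 0.4,1.95,0,0,0,-11.3,-1, 0.55,2.4,0,0,0,-14.2,-1]'; python3 arc.py 0.38 0.42 0.46 0.50 0.54
```

```text
time: 17.65
tool_pos: [507.2, -145.8, 94.1]
tcp_rot: [-3.132, 0.005, -0.343]
contact_force: [0.3, -4.0, -1.9]
grip_width: 21.5
t 17.65 th 0.337 R 100.6 z 94.1 yaw -0.343  Ft -3.67 Fr -1.58 Fz -1.93 w 21.5
0.380: 0.21,0.39,-0.01, -2.1
0.420: 0.36,0.75,-0.01, -4.4
0.460: 0.54,1.12,-0.01, -6.7
0.500: 0.72,1.47,-0.01, -9.0
0.540: 0.92,1.82,-0.01, -11.3
```

```bash
python3 -m inch '[0.15,0.4,0,0,0,-2.1,-1, 0.3,0.75,0,0,0,-4.4,-1, 0.5,1.1,0,0,0,-6.7,-1, 0.7,1.45,0,0,0,-9,-1, 0.9,1.8,0,0,0,-11.3,-1]'; python3 arc.py 0.40 0.26 .12 -.02 -.16
```

```text
time: 18.15
tool_pos: [515.5, -127.9, 94.0]
tcp_rot: [-3.133, 0.006, -0.543]
contact_force: [0.1, -3.9, -2.1]
grip_width: 21.3
t 18.15 th 0.532 R 100.6 z 94.0 yaw -0.543  Ft -3.36 Fr -2.04 Fz -2.13 w 21.3
0.400: -0.54,-1.21,-0.00, 8.2
0.260: -0.99,-2.54,-0.00, 16.2
0.120: -1.26,-3.91,-0.00, 24.2
-0.020: -1.33,-5.31,-0.00, 32.3
-0.160: -1.20,-6.70,-0.00, 40.3
```

```bash
python3 -m inch '[-0.55,-1.2,0,0,0,8.2,-1, -1,-2.55,0,0,0,16.2,-1, -1.25,-3.9,0,0,0,24.2,-1, -1.35,-5.3,0,0,0,32.2,-1, -1.2,-6.7,0,0,0,40.2,-1]'; python3 arc.py -0.28 -0.4 -0.5 -0.55 -0.56
```

```text
time: 18.65
tool_pos: [503.0, -194.7, 94.1]
tcp_rot: [-3.132, 0.007, 0.163]
contact_force: [2.0, 2.0, -1.4]
grip_width: 21.3
t 18.65 th -0.157 R 100.4 z 94.1 yaw 0.163  Ft 1.62 Fr -2.31 Fz -1.40 w 21.3
-0.280: 0.31,-1.20,-0.01, 6.7
-0.400: 0.71,-2.33,-0.01, 13.6
-0.500: 1.14,-3.23,-0.01, 19.3
-0.550: 1.40,-3.66,-0.01, 22.2
-0.560: 1.45,-3.74,-0.01, 22.8
```

```bash
python3 -m inch '[0.3,-1.2,0,0,0,6.7,-1, 0.75,-2.35,0,0,0,13.6,-1, 1.15,-3.2,0,0,0,19.3,-1, 1.4,-3.65,0,0,0,22.2,-1, 1.45,-3.75,0,0,0,22.7,-1]'; python3 arc.py -0.48 -0.40 -0.32 -0.25 -0.20
```

```text
time: 19.15
tool_pos: [517.1, -231.8, 94.0]
tcp_rot: [-3.131, 0.007, 0.558]
contact_force: [-1.4, 0.6, 2.7]
grip_width: 21.4
t 19.15 th -0.556 R 100.1 z 94.0 yaw 0.558  Ft 1.28 Fr 0.85 Fz 2.73 w 21.4
-0.480: -0.36,0.66,-0.00, -4.5
-0.400: -0.70,1.39,-0.00, -9.1
-0.320: -0.99,2.14,-0.00, -13.7
-0.250: -1.18,2.81,-0.00, -17.7
-0.200: -1.29,3.29,-0.00, -20.5
```

```bash
python3 -m inch '[-0.35,0.65,0,0,0,-4.5,-1, -0.7,1.4,0,0,0,-9.1,-1, -1,2.15,0,0,0,-13.7,-1, -1.2,2.8,0,0,0,-17.7,-1, -1.3,3.3,0,0,0,-20.5,-1]'; python3 arc.py -0.17 -0.14 -0.11 -0.08 -0.05
```

```text
time: 19.65
tool_pos: [503.9, -199.1, 94.1]
tcp_rot: [-3.133, 0.007, 0.197]
contact_force: [1.0, -5.8, -2.8]
grip_width: 21.4
t 19.65 th -0.202 R 100.4 z 94.1 yaw 0.197  Ft -5.90 Fr 0.22 Fz -2.79 w 21.4
-0.170: -0.02,0.32,-0.01, -1.5
-0.140: -0.07,0.62,-0.01, -3.2
-0.110: -0.11,0.92,-0.01, -5.0
-0.080: -0.14,1.21,-0.01, -6.7
-0.050: -0.16,1.51,-0.01, -8.4
```

```bash
python3 -m inch '[0,0.15,0,0,0,-0.8,-1, 0,0.25,0,0,0,-1.3,-1, -0.05,0.35,0,0,0,-1.8,-1, -0.05,0.5,0,0,0,-2.5,-1, -0.05,0.6,0,0,0,-3.2,-1]'; python3 arc.py -0.12 -0.10 -0.08 -0.06 -0.04
```

```text
time: 20.15
tool_pos: [502.9, -193.8, 94.1]
tcp_rot: [-3.134, 0.008, 0.14]
contact_force: [-2.6, -6.5, -2.2]
grip_width: 21.5
t 20.15 th -0.148 R 100.4 z 94.1 yaw 0.140  Ft -6.02 Fr 3.54 Fz -2.19 w 21.5
-0.120: 0.00,0.28,-0.01, -1.1
-0.100: -0.02,0.48,-0.01, -2.3
-0.080: -0.04,0.68,-0.01, -3.4
-0.060: -0.05,0.88,-0.01, -4.6
-0.040: -0.06,1.08,-0.01, -5.7
```

```bash
python3 -m inch '[0,0.1,0,0,0,-0.6,-1, 0,0.2,0,0,0,-1.1,-1, 0,0.3,0,0,0,-1.7,-1, 0,0.4,0,0,0,-2.3,-1, 0,0.5,0,0,0,-2.8,-1]'; python3 arc.py; python3 -c "
from plant import bot
print(bot.get_obs()['moment'])"
```

```text
time: 20.65
tool_pos: [502.3, -189.2, 94.1]
tcp_rot: [-3.135, 0.009, 0.09]
contact_force: [-4.0, -6.3, -1.6]
grip_width: 21.6
t 20.65 th -0.102 R 100.4 z 94.1 yaw 0.090  Ft -5.86 Fr 4.60 Fz -1.64 w 21.6
[-1.23800213  0.60281155  0.35870774]
```

```bash
python3 -m inch '[0,0,0,0,0,-0.3,-0.42, 0,0,0,0,0,-0.3,-0.42, 0,0,0,0,0,-0.3,-0.42, 0,0,0,0,0,-0.3,-0.42, 0,0,0,0,0,-0.3,-0.42]'; python3 -c "
from plant import bot
import cv2
print(bot.get_obs()['moment'])
cv2.imwrite('pics/w8.png',bot.capture('wrist')[:,:,::-1])"; python3 arc.py -0.09 -0.08 -0.07 -0.06 -.05
```

```text
time: 21.15
tool_pos: [502.7, -189.4, 94.2]
tcp_rot: [-3.136, 0.008, 0.084]
contact_force: [2.5, -2.9, -2.6]
grip_width: 26.4
[-0.80685144 -0.3109645   0.08974739]
t 21.20 th -0.104 R 100.1 z 94.2 yaw 0.084  Ft -5.29 Fr -1.50 Fz -1.71 w 26.5
-0.090: -0.01,0.14,-0.02, 0.3
-0.080: -0.01,0.24,-0.02, -0.2
-0.070: -0.02,0.34,-0.02, -0.8
-0.060: -0.03,0.44,-0.02, -1.4
-0.050: -0.03,0.54,-0.02, -1.9
```

View pics/w8.png

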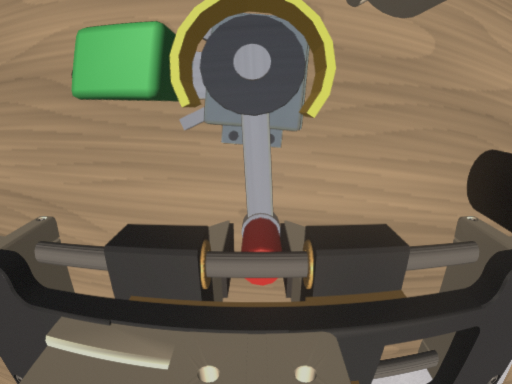

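```bash
python3 -m inch '[0,0.05,0,0,0,0,-0.42, 0,0.1,0,0,0,0,-0.42, 0,0.15,0,0,0,0,-0.42, 0,0.2,0,0,0,0,-0.42, 0,0.25,0,0,0,0,-0.42]'; python3 arc.py -0.08 -0.06 -0.04 -0.02 0; python3 -c "
from plant import bot
print(bot.get_obs()['moment'])"
```

```text
time: 21.7
tool_pos: [502.3, -187.6, 94.2]
tcp_rot: [-3.137, 0.009, 0.084]
contact_force: [0.7, -7.6, -2.3]
grip_width: 26.8
t 21.70 th -0.086 R 100.3 z 94.2 yaw 0.084  Ft -7.59 Fr -0.07 Fz -2.27 w 26.8
-0.080: 0.02,0.06,-0.02, -0.2
-0.060: 0.01,0.26,-0.02, -1.4
-0.040: -0.00,0.46,-0.02, -2.5
-0.020: -0.01,0.66,-0.02, -3.7
0.000: -0.01,0.86,-0.02, -4.8
[-1.24570611  0.15216166  0.0479428 ]
```

Run:
```python
from arc import *
for i in range(4):
    st(); bot.capture("side")
st()
```

```text
t 21.70 th -0.086 R 100.3 z 94.2 yaw 0.084  Ft -7.59 Fr -0.07 Fz -2.27 w 26.8
t 21.75 th -0.085 R 100.2 z 94.2 yaw 0.084  Ft -6.74 Fr 1.00 Fz -2.93 w 26.5
t 21.80 th -0.085 R 100.3 z 94.2 yaw 0.084  Ft -6.83 Fr 0.06 Fz -1.84 w 26.6
t 21.85 th -0.085 R 100.2 z 94.2 yaw 0.084  Ft -7.72 Fr 0.69 Fz -1.99 w 26.8
t 21.90 th -0.086 R 100.3 z 94.2 yaw 0.084  Ft -8.14 Fr 1.67 Fz -1.97 w 26.6
```

```bash
python3 -m inch '[0,-0.2,0,0,0,0,-0.3, 0,-0.2,0,0,0,0,0, 0,-0.2,0,0,0,0,0.2, 0,-0.2,0,0,0,0,0.3, 0,-0.2,0,0,0,0,0.3]'; python3 -m inch '[0,0,2,0,0,0,0.3, 0,0,5,0,0,0,0.3, 0,0,9,0,0,0,0.3, -2,0,13,0,0,0,0.3, -5,0,15,0,0,0,0.3]'; python3 -m inch '[-4,4,0,0,0,0,0.3, -8,8,0,0,0,0,0.3, -10,12,0,0,0,0,0.3, -10,16,0,0,0,0,0.3, -10,16,0,0,0,0,0.3]';python3 - <<'E'
from h import *
import cv2
for n,(y0,y1,x0,x1) in dict(top=(165,245,235,355),side=(170,300,200,320)).items():
    a=bot.capture(n)[:,:,::-1]; cv2.imwrite(f"pics/{n}9.png",a)
    cv2.imwrite(f"pics/{n}9c.png",cv2.resize(a[y0:y1,x0:x1],None,fx=6.5 if n=="top" else 4.6,fy=6.5 if n=="top" else 4.6,interpolation=cv2.INTER_CUBIC))
E
```

```text
time: 22.4
tool_pos: [502.1, -189.1, 94.1]
tcp_rot: [-3.136, 0.009, 0.084]
contact_force: [0.3, -0.6, -1.0]
grip_width: 58.4
time: 22.9
tool_pos: [453.2, -189.4, 247.3]
tcp_rot: [-3.139, 0.005, 0.085]
contact_force: [0.4, -0.6, 0.2]
grip_width: 59.6
time: 23.4
tool_pos: [351.5, -25.0, 247.6]
tcp_rot: [-3.137, 0.005, 0.09]
contact_force: [0.6, -1.5, 0.3]
grip_width: 59.6
```

View pics/top9c.png

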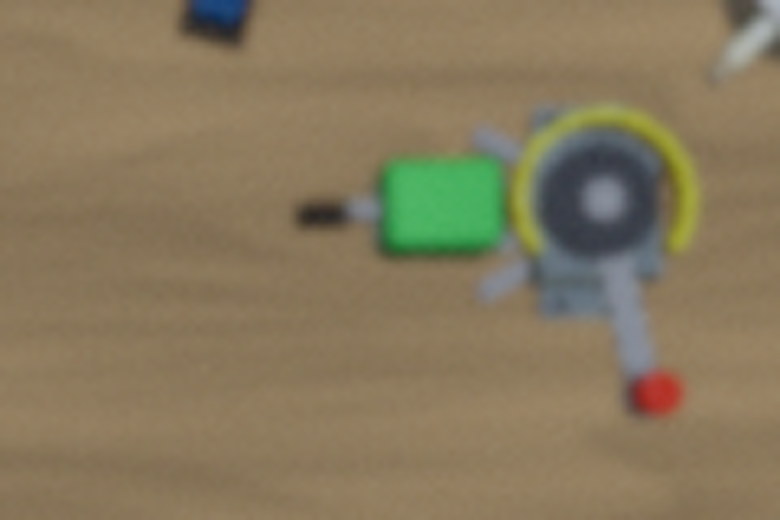

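View pics/side9.png

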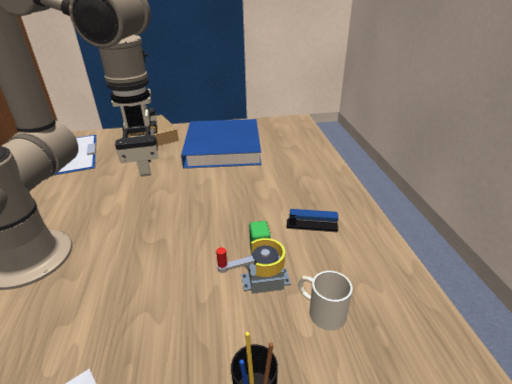

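Run:
```python
from h import *
T=lambda u,v,z:px2w("top",235+(u+.5)/6.5-.5,165+(v+.5)/6.5-.5,z).round(1)
print("knob",T(658,393,128),"hub",T(603,197,88))
b=[T(*p,95) for p in[(384,160),(503,157),(503,247),(382,252)]];print(b,np.mean(b,0))
o=bot.get_obs();print(o["time"],o["contact_force"])
```

```text
knob [ 501.7 -194.1  128. ] hub [ 600.9 -177.6   88. ]
[array([621.8, -68.2,  95. ]), array([ 621.7, -127.6,   95. ]), array([ 576.7, -125.8,   95. ]), array([575.8, -65.6,  95. ])] [599.  -96.8  95. ]
23.5 [ 0.39943187 -0.02568661 -0.26913608]
```

View pics/side9c.png

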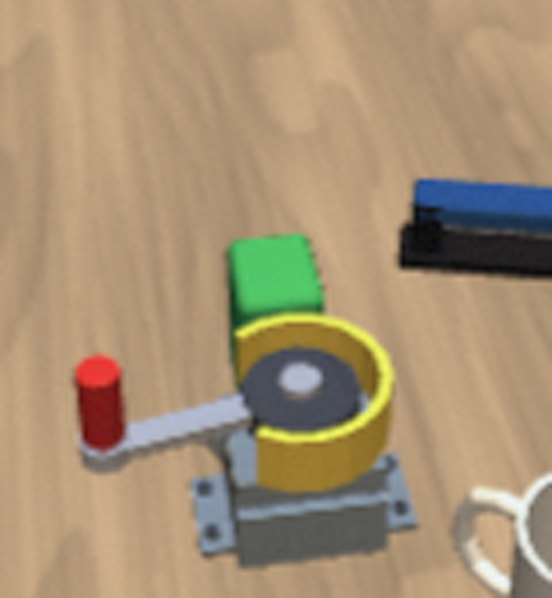

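```bash
python3 -c "
from plant import bot
print(bot.close_job())"
```

```text
the job is handed in; nothing more can be done
None
```

The sharpener is mounted in the clamp and the clamp is tightened to a firm grip. I handed the job in at about 23.5 s with the gripper open and clear of everything. The main uncertainty is how tight the clamp is, explained below.

**Fit:** I slid the foot in until it met the stop; pushing gave about 11 N with no further movement. The last top picture puts the sharpener about 81 mm from the clamp's axis (80 mm is home) and about 2 mm to one side. That is within the calibration error.

**Tightening:** It took four forward strokes. Resistance was about 2–3.5 N over the first three and clearly stiffened on the fourth.
- **Pinched knob:** The tangential force levelled off at about 6 N. The wrist also showed a twist of about 0.3 N m on the pinched knob. If that adds to the lever's torque, the real load was nearer 9 N.
- **Finger push:** To settle this I opened the fingers and pushed the knob with one finger. It held still at 6.7–8.1 N, averaging about 7.4 N, with about ±0.7 N of sensor noise. I stopped there.
- **Conclusion:** The grip is firm, between about 7 and 9 N. I could not measure it more closely than that.

**Not fully explained:**
- The lever sprang back about 0.05 rad when released, which I took to be give in the ratchet.
- The lever had also shifted about 0.08 rad before I touched it.

The stapler, the mug and the other things looked unmoved in the last pictures.

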